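Hold a battery case's lid at its hinge for the pin

ROBOT

A 6-joint arm with a two-finger parallel gripper is mounted at the origin on the work surface. World frame = base frame: x ahead of the robot, y to its left, z up, the work surface at z = 0. Lengths are in m, angles in rad, forces in N, time in s.
With the tool pointing down it reaches from about 0.325 to 0.775 m from the base axis. Payload 9.3 kg.
Tool frame: the origin (TCP) lies at the very end of the fingers, on their centre line; the grasp point (between the pads) lies 19 mm behind it; z points along the fingers, y is the line along which they close (so a half turn about z gives the same grasp; the last joint's range is limited). The gripper opens to 85 mm and grips with 20 to 120 N. Pads are 22 mm wide; open, the fingers measure 114 mm over their backs; the gripper's body (76 mm by 85 mm) begins 54 mm behind the grasp point. The pads swing forward as they close: fully open they stand 13 mm farther back than shut.
Start: joints at [1.187, 0.259, 0.021, 1.334, 0, 1.418], TCP at [0.126, 0.535, 0.231] pointing down, gripper open.
Joint ranges: [-3.04, 3.04], [-0.91, 1.82], [-1.04, 1.36], [-1.92, 1.95], [-1.52, 1.45], [-3.14, 3.14]. Speed limits (rad/s): [2.22, 2.22, 2.79, 3.14, 3.14, 3.14].

INTERFACE

Orientations are given as a unit quaternion [w, x, y, z].
In Python, from station import * gives the robot as it stands. The module is installed in compiled form; this text tells all that it offers. Calls block until the motion is done:
- move_to(position, orientation): joint-space move of the TCP to a pose.
- movel(position, ori=None, max_speed=0.15, guard=None): straight line of the TCP; ori=None keeps the orientation; max_speed is the mean speed in m/s. With guard (N) it stops when the force on the tool has changed by that much, and returns True; else False.
- move_joints(angles): joint-space move.
- ungrasp() and close(): open the fingers fully, or close them until they stop; the grip force is fixed at half the most.
- sleep(seconds).
- ik(position, orientation): joint angles nearest the present ones, or None.
- get_obs(): the state.
- grab_frame(name): name is "side" or "top" or "wrist"; returns (picture, depth): 480x640x3 uint8, red, green, blue; 480x640 float32, m along the optical axis (not along the pixel's ray), 0 where there is no reading.
- camera_info(name): a dict with "vertical_fov" (degrees; the focal length in pixels is half the picture's height over the tangent of half this angle, whatever the lens; pixels are square), "cx", "cy" (the principal point, pixels), "R" (3x3) and "t" (3): a world point X has camera coordinates R X + t; the wrist camera has in their place "hand_eye" (4x4, takes a point from camera to tool coordinates, whose origin is the TCP and whose axes are the flange's). Camera axes: x right, y down, z forward; pixel columns grow to the right and rows downward; lengths in m; the calibration is good to about 2 mm. A picture is of the moment at which its call begins: read the wrist's pose just before it. camera_info takes no time and is no camera call.
A pose or a line that the arm cannot do raises MotionError and nothing moves.
- job_done(): hands the job in; it is judged then, once.
The state is a dict: "t": time; "qpos": joint angles; "qvel": joint speeds; "tau": joint torques, N m; "tool_pos": TCP position; "eef_rot": TCP orientation; "ft_force": force on the tool from outside, world axes, zero at the start; "torque": the same for the moment, N m; "finger_gap": finger opening in m; "finger_force": force on a finger pad.
Only numpy, scipy, OpenCV 4.12 (cv2) and the standard library are available. Lean on these libraries where they do the work, as an engineer would, in place of code of your own. Each camera call takes 0.05 s, during which the arm holds its last target. There are 200 camera calls.

TASK

The lid of the open battery case stands in the slotted rack: take the lid out and hold it upright at the back of the case, as a lid that stands open, with its two knuckles home between the three knuckles of the case and all the holes in one line so that the hinge pin could be pushed through. The lid's inner side, with the seal, looks over the open case. Finish while still gripping the lid there, at rest, and leave the other things (shorter panel in the rack, hinge pin, screwdriver, drill battery) where they are.

Things in the scene. Friction and masses are not known exactly. Their poses are not given: they have to be found in the camera images.
- case: Open grey steel battery case holding a pack of cells, 150 (x) x 200 (y) mm, rim 80 mm above the bench, immovable. Origin: centre of its underside, on the bench; z up; +x points to its back. The back wall's outer face is x = 75 mm. Behind it is the hinge shelf (28 mm deep, top 71 mm above the bench) with three steel knuckles: tubes along y, 18 mm outside, 10 mm bore.
- case_gap_left (a point): Point on the case's hinge axis, middle of the gap on its +y side; case frame (89, 28, 80) mm, axes as the case. The case's knuckles, 25 mm long, are at y = -56, 0 and 56 mm on this axis (x 89, z 80 mm); the two gaps between them are 31 mm wide. The lid's left knuckle belongs here, with 2.5 mm of play at each end.
- case_gap_right (a point): The same for the gap on the -y side: case frame (89, -28, 80) mm.
- lid: Taller of the two grey panels in the rack, about 0.45 kg: 12 mm thick (x 0 to 12), 196 wide (y -98 to 98), 140 tall (z 12 to 152 mm). Origin: on its hinge axis, midway between its knuckles, which sit under the lower edge; y along that axis, z up the panel, upright in the rack, top edge 166 mm above the bench. Inner face (black seal) looks to -x, outer face to +x with two 6 mm catches near the top.
- lid_knuckle_left (a point): Centre of the lid's left knuckle: lid frame (0, 28, 0) mm, axes as the lid. The two knuckles are steel tubes along y, 18 mm outside, 10 mm bore, 26 mm long. With the lid's axes along the case's and the knuckles standing on the case's shelf, the holes are level with the case's; nothing sets them fore and aft, and the lid falls over if let go.
- lid_knuckle_right (a point): Centre of the lid's knuckle at -y: lid frame (0, -28, 0) mm.
- lid_grip (a point): Good grip point on the lid: middle of its width and thickness, 20 mm below its top edge: lid frame (6, 0, 132) mm. The fingers close along the lid's x across 12 mm, from straight above.
- rack: Panel rack, immovable: grey base 180 (x) x 224 (y) mm, a slotted black comb along either side. Origin: centre of its underside, on the bench; z up. Five 16 mm slots, every 32 mm along x, hold the panels' side edges; panels stand on ledges 26 mm above the bench (lid's axis then 14 mm up), comb tops 70 mm. Lid in the slot at x = -32 or 32 mm, axes as the rack's; shorter panel in the other.
- blank: Shorter grey panel with ventilation slits, 12 x 196 x 80 mm, in the rack (top edge 106 mm above the bench); no knuckles. Origin: middle of the lower edge of its -x face. To be left alone.
- pin: Loose steel hinge pin, rod of 6 mm diameter, 150 mm long along its x with a 25 mm bent end, lying on the bench. Origin: middle of the rod, on the bench. To be left alone.
- screwdriver: Screwdriver, 190 mm long along its x, blue handle to -x, lying on the bench. Origin: middle, on the bench. To be left alone.
- drill_pack: Black battery of a cordless drill, 75 x 72 mm, 75 mm tall, on the bench. Origin: centre of its underside. To be left alone.
Not all that is in view belongs to the job. What is shaped like the lid but brown, pink or yellow is not meant.

How it is judged:
By the outcome, as a careful person would: the job done as asked, in the order asked, and still so for the second after the job is handed in, while the arm keeps its last pose, push and grip.
It also fails if it takes over 42 s, if anything falls off the work surface, if the arm or the gripper's body presses on something with over 40 N, if the wrist force passes 120 N, or if a joint passes its speed limit or range.

## Working session

There is one attempt and no reset: what is moved stays moved. The work goes in short steps, each a Python script; the robot and the scene stay as the last script left them, time stands still between calls to the robot, and variables do not carry over. Pictures are saved under pics/ and viewed, at most 10 in all, crops included, and the job is handed in when it is done.

```bash
mkdir -p pics
cat > h.py <<'E'
from station import *
import numpy as np, cv2
def K(n):
    c=camera_info(n); f=240/np.tan(np.radians(c["vertical_fov"])/2); return f,c["cx"],c["cy"],c
def cloud(n,d):
    f,cx,cy,c=K(n); v,u=np.mgrid[:480,:640]
    P=np.stack([(u-cx)*d/f,(v-cy)*d/f,d],-1)
    if n=="wrist": raise SystemExit
    R,t=np.array(c["R"]),np.array(c["t"]); W=(P-t)@R
    W[d==0]=np.nan; return W
E
python3 - <<'E'
from h import *
for n in("top","side"):
    p,d=grab_frame(n); cv2.imwrite(f"pics/{n}.png",p[...,::-1]); np.save(f"{n}_d.npy",d); np.save(f"{n}_p.npy",p)
    print({k:(np.round(v,3).tolist() if not np.isscalar(v) else v) for k,v in camera_info(n).items()}, (d==0).mean())
print(camera_info("wrist")); print(get_obs())
E
```

```text
{'vertical_fov': 52.32246633661387, 'cx': 317.8220045887001, 'cy': 248.27575674267132, 'R': [[0.019, -1.0, 0.003], [-0.992, -0.019, -0.121], [0.121, -0.001, -0.993]], 't': [-0.032, 0.53, 1.046]} 0.004150390625
{'vertical_fov': 45.29358523748711, 'cx': 315.7291976326547, 'cy': 243.80494338239745, 'R': [[0.941, -0.339, 0.013], [-0.203, -0.594, -0.778], [0.271, 0.729, -0.628]], 't': [-0.482, 0.208, 1.331]} 0.004059244791666666
{'vertical_fov': 59.39190149085545, 'cx': 311.4925443593264, 'cy': 241.96224667698849, 'hand_eye': array([[-4.03076862e-05, -9.45434123e-01, -3.25813317e-01,
         8.37114062e-02],
       [ 9.99999994e-01, -5.92373095e-06, -1.06524770e-04,
         1.72855639e-04],
       [ 9.87821219e-05, -3.25813320e-01,  9.45434118e-01,
        -1.42524800e-01],
       [ 0.00000000e+00,  0.00000000e+00,  0.00000000e+00,
         1.00000000e+00]])}
{'t': 0.1, 'qpos': array([1.18739376e+00, 2.59190085e-01, 2.08022607e-02, 1.33370652e+00,
       2.66732780e-05, 1.41821502e+00]), 'qvel': array([-0.00095452, -0.00117687,  0.00158771, -0.00040838, -0.00121977,
        0.00051259]), 'tau': array([ 4.88041638e-03, -5.56696165e+01,  3.45068443e+01,  1.16302303e-02,
       -1.73385492e-04, -5.79306928e-06]), 'tool_pos': array([0.1257145 , 0.53516928, 0.23068325]), 'eef_rot': array([-1.84715411e-04,  1.15154579e-01,  9.93347372e-01, -6.22311270e-04]), 'ft_force': array([ 0.47640637, -0.71126422, -0.22039747]), 'torque': array([0.00826375, 0.00707597, 0.00304877]), 'finger_force': 0.0, 'finger_gap': 0.08536072211847548}
```

View pics/top.png

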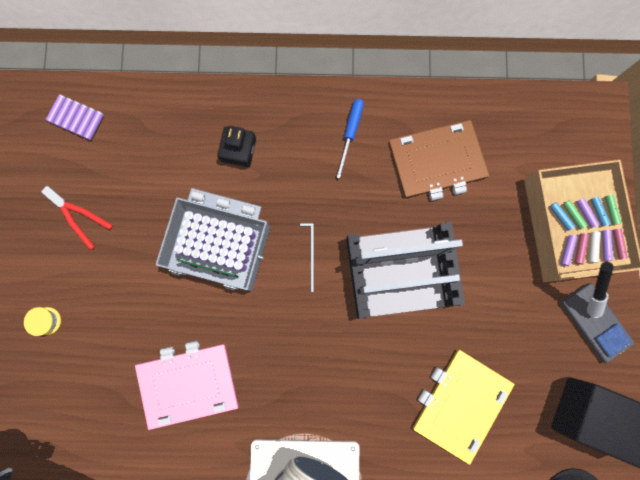

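View pics/side.png

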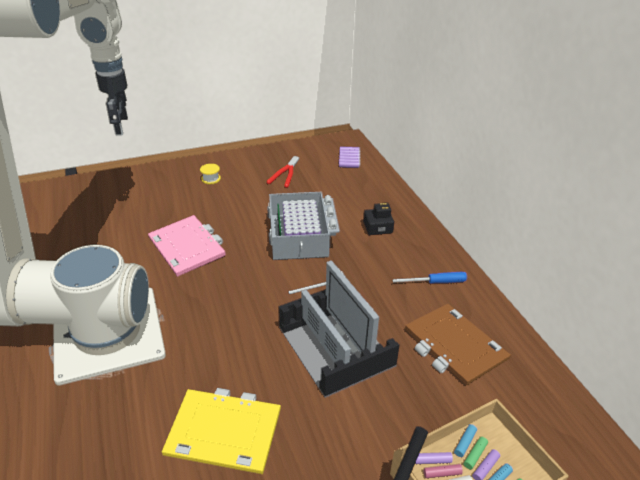

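Top view: the real case is at (212,245), with its knuckles at the back at (198–247,196–210). The rack is at (405,270). The upper panel, at (410,249), is the taller one and shows a catch. In the side view its black-sealed face (350,310) looks to -x, towards the robot.

Lid candidates by pixel (top view):
- Grey tall panel (410,249): **chosen**
- Grey short panel with slits (410,282): the blank
- Brown (440,160), pink (187,387) and yellow (465,405) panels: decoys

Run:
```python
from h import *
def line(P):
    m=P.mean(0); u,s,v=np.linalg.svd(P-m); w=v[0]*np.sign(v[0][1]); q=(P-m)@w
    return m,w,q.min(),q.max()
for n in("top","side"):
    d=np.load(n+"_d.npy"); W=cloud(n,d); p=np.load(n+"_p.npy")
    x,y,z=W[...,0],W[...,1],W[...,2]
    t=np.nanmedian(z[(abs(x-.45)<.03)&(abs(y)<.5)]); print(n,"z med bench-ish",t)
    m=(x>.3)&(x<.7)&(y<-.05)&(y>-.4)&(z>.155)&(z<.18)
    Q=W[m]; mm,w,a,b=line(Q[:,:2]); print(" lid top n",len(Q),"z",np.percentile(Q[:,2],[5,50,95]).round(4),"mid",(mm+w*(a+b)/2).round(4),"w",b-a,"yaw",np.degrees(np.arctan2(-w[0],w[1])))
    m=(x>.3)&(x<.7)&(y>.0)&(y<.4)&(z>.083)&(z<.1)
    k,l,st,c=cv2.connectedComponentsWithStats(m.astype(np.uint8))
    for i in range(1,k):
        if st[i,4]>8: print(" >.083",st[i].tolist(),W[l==i].mean(0).round(4))
    m=(x>.3)&(x<.7)&(y>.0)&(y<.4)&(z>.07)&(z<.086)
    Q=W[m]; r=cv2.minAreaRect((Q[:,:2]*1000).astype(np.float32)); print(" rim",r)
p=np.load("side_p.npy")
c=cv2.resize(p[255:395,270:405],None,fx=4,fy=4,interpolation=2)
cv2.imwrite("pics/crop.png",c[...,::-1])
```

```text
top z med bench-ish 0.0018439312110104646
 lid top n 736 z [0.16   0.1662 0.1692] mid [ 0.516  -0.2019] w 0.19633777477268277 yaw 8.407890794855126
 >.083 [191, 191, 13, 11, 90] [0.6303 0.2368 0.0875]
 >.083 [216, 198, 13, 11, 90] [0.6169 0.1826 0.0876]
 >.083 [242, 205, 13, 10, 93] [0.6032 0.1282 0.0879]
 rim ((543.544189453125, 201.2652587890625), (201.37539672851562, 182.92449951171875), 75.86509704589844)
side z med bench-ish 0.00365034930817542
 lid top n 601 z [0.1561 0.1659 0.1693] mid [ 0.5152 -0.2018] w 0.20031541928016877 yaw 8.443994905607806
 >.083 [325, 195, 7, 8, 36] [0.631  0.2348 0.0876]
 >.083 [327, 207, 7, 7, 36] [0.6178 0.1807 0.088 ]
 >.083 [329, 218, 7, 9, 39] [0.6034 0.1263 0.0887]
 rim ((544.9915161132812, 202.6151123046875), (213.79119873046875, 182.2928466796875), 76.253173828125)
```

View pics/crop.png

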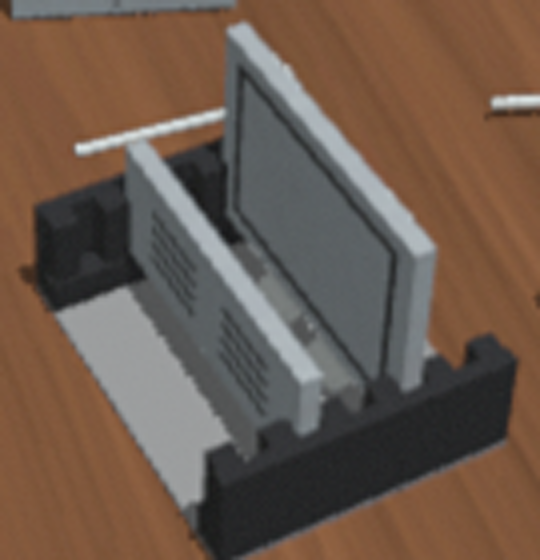

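The crop confirms the choice: the tall panel's seal faces -x, and the panel with slits is the blank. Both views put the lid's top at z 0.166 and its width at 196–200 mm, and the case knuckles at 0.088. All of these match the text. Next I'll look with the wrist camera, at the case first and then the lid.

```bash
cat >> h.py <<'E'
from scipy.spatial.transform import Rotation as Rn
def quat(yaw,s):   # object yaw (x axis dir), tool x = s*object y
    ox=np.array([np.cos(yaw),np.sin(yaw),0]); oy=np.array([-ox[1],ox[0],0])
    q=Rn.from_matrix(np.c_[s*oy,s*ox,[0,0,-1]]).as_quat(); return np.r_[q[3],q[:3]]
def wcloud():
    o=get_obs(); p,d=grab_frame("wrist"); f,cx,cy,c=K("wrist"); v,u=np.mgrid[:480,:640]
    P=np.stack([(u-cx)*d/f,(v-cy)*d/f,d],-1); H=np.array(c["hand_eye"]); P=P@H[:3,:3].T+H[:3,3]
    q=o["eef_rot"]; W=P@Rn.from_quat([*q[1:],q[0]]).as_matrix().T+o["tool_pos"]; W[d==0]=np.nan
    return p,d,W,o
E
python3 - <<'E'
from h import *
for s in(1,-1):
  for pos,yaw in(([.617,.182,.21],-14),([.617,.182,.19],-14),([.516,-.202,.28],8.4),([.516,-.202,.127],8.4)):
    j=ik(pos,quat(np.radians(yaw),s)); print(s,pos,None if j is None else np.round(j,2))
E
```

```text
1 [0.617, 0.182, 0.21] [0.16 0.43 0.22 1.36 0.   1.97]
1 [0.617, 0.182, 0.19] [0.16 0.43 0.18 1.32 0.   1.97]
1 [0.516, -0.202, 0.28] [-0.52  0.26  0.14  1.46  0.    0.9 ]
1 [0.516, -0.202, 0.127] [-0.52  0.32 -0.17  1.09  0.    0.9 ]
-1 [0.617, 0.182, 0.21] [ 0.16  0.43  0.22  1.36  0.   -1.17]
-1 [0.617, 0.182, 0.19] [ 0.16  0.43  0.18  1.32  0.   -1.17]
-1 [0.516, -0.202, 0.28] [-0.52  0.26  0.14  1.46  0.   -2.24]
-1 [0.516, -0.202, 0.127] [-0.52  0.32 -0.17  1.09  0.   -2.24]
```

Run:
```python
from h import *
q=quat(np.radians(-14),1)
move_to([.617,.182,.22],q)
p,d,W,o=wcloud(); cv2.imwrite("pics/w1.png",p[...,::-1]); np.savez("w1.npz",p=p,d=d,W=W)
x,y,z=np.moveaxis(W,-1,0)
m=(x>.56)&(x<.68)&(y>.08)&(y<.28)&(z>.083)&(z<.1)
k,l,st,c=cv2.connectedComponentsWithStats(m.astype(np.uint8))
for i in range(1,k):
    if st[i,4]>30: Q=W[l==i]; print(st[i].tolist(),Q.mean(0).round(4),Q[:,2].max(),cv2.minAreaRect((Q[:,:2]*1000).astype(np.float32)))
q=quat(np.radians(8.4),1)
move_to([.516,-.202,.29],q)
p,d,W,o=wcloud(); cv2.imwrite("pics/w2.png",p[...,::-1]); np.savez("w2.npz",p=p,d=d,W=W)
x,y,z=np.moveaxis(W,-1,0)
m=(x>.4)&(x<.6)&(y>-.35)&(y<-.05)&(z>.155)&(z<.18)
Q=W[m]; print(len(Q),np.percentile(Q[:,2],[5,50,95]),cv2.minAreaRect((Q[:,:2]*1000).astype(np.float32)),o["t"],o["tool_pos"])
cv2.imwrite("pics/w12.png",cv2.resize(np.hstack([cv2.imread("pics/w1.png"),cv2.imread("pics/w2.png")]),(800,300),interpolation=cv2.INTER_AREA))
```

```text
[301, 121, 26, 41, 1001] [0.6323 0.2386 0.0871] 0.09073352647100433 ((631.9671630859375, 238.27792358398438), (25.17010498046875, 16.16928482055664), 76.75102233886719)
[302, 206, 24, 37, 838] [0.6187 0.1845 0.0871] 0.09035875385077816 ((618.6580200195312, 184.06346130371094), (25.2142276763916, 16.111268997192383), 76.00659942626953)
[302, 281, 23, 35, 709] [0.6052 0.1306 0.0871] 0.09000661399293289 ((604.9795532226562, 129.8196563720703), (25.877208709716797, 16.33726692199707), 75.69759368896484)
5570 [0.16237444 0.16577375 0.16689901] ((518.33740234375, -200.57130432128906), (14.890687942504883, 195.23780822753906), 8.402510643005371) 3.8083 [ 0.51629489 -0.20131311  0.28984334]
```

View pics/w12.png

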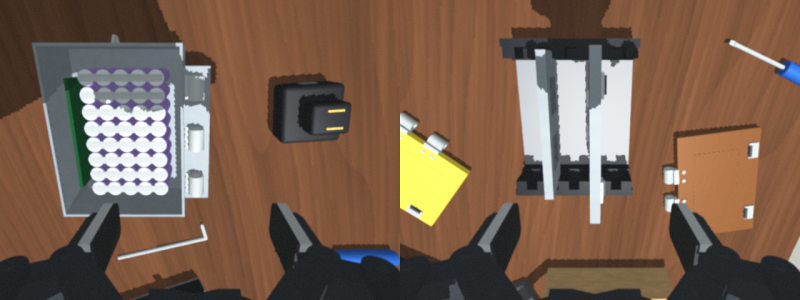

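Left half, case view: three knuckles behind the back wall, at about (195,85–182) in the picture. Right half, lid view: the lid is the taller panel at (596,130) and the blank is at (545,125). The wrist camera and the fixed views agree to about 2 mm. Now I'll grasp the lid.

```bash
cat >> h.py <<'E'
YL=np.radians(8.4)
def lidtop(W,yaw,guess,zlo,zhi,half=.03):
    ox=np.array([np.cos(yaw),np.sin(yaw)]); oy=np.array([-ox[1],ox[0]])
    D=W[...,:2]-guess; a,b,z=D@ox,D@oy,W[...,2]
    m=(z>zlo)&(z<zhi)&(abs(a)<half)&(abs(b)<.115); a,b,z=a[m],b[m],z[m]
    bl=np.percentile(b,[.3,99.7]); out=[]
    for b0 in np.arange(-.09,.091,.01):
        k=abs(b-b0)<.005
        if k.sum()>20: out.append([b0,*np.percentile(a[k],[3,97]),np.median(z[k])])
    return bl,np.array(out)
E
python3 - <<'E'
from h import *
W=np.load("w2.npz")["W"]; g=np.array([.5183,-.2006])
bl,o=lidtop(W,YL,g,.163,.175); print(bl*1e3); print((o*1e3).round(1))
a=np.median((o[:,1]+o[:,2])/2); print(a,np.polyfit(o[:,0],(o[:,1]+o[:,2])/2,1),np.polyfit(o[:,0],o[:,3],1))
tgt=g+a*np.array([np.cos(YL),np.sin(YL)])+bl.mean()*np.array([-np.sin(YL),np.cos(YL)])
print(tgt)
assert np.hypot(*(tgt-g))<.006
q=quat(YL,1)
movel([*tgt,.19],q); r=movel([*tgt,.127],max_speed=.08,guard=8); print("guard",r)
if not r: close()
s=get_obs(); print(s["finger_gap"],s["finger_force"],s["tool_pos"],s["ft_force"],s["t"])
E
```

```text
[-96.75237749  97.51326537]
[[-90.   -7.2   4.6 165.9]
 [-80.   -7.1   4.5 165.9]
 [-70.   -7.1   4.4 165.9]
 [-60.   -7.    4.3 165.9]
 [-50.   -7.    4.3 165.9]
 [-40.   -6.9   4.2 165.8]
 [-30.   -6.9   4.1 165.9]
 [-20.   -6.8   4.1 165.8]
 [-10.   -6.8   4.  165.8]
 [ -0.   -7.4   4.6 165.8]
 [ 10.   -7.3   4.5 165.8]
 [ 20.   -7.2   4.4 165.8]
 [ 30.   -7.2   4.3 165.8]
 [ 40.   -7.1   4.3 165.9]
 [ 50.   -7.1   4.2 165.8]
 [ 60.   -7.    4.1 165.8]
 [ 70.   -6.9   4.  165.8]
 [ 80.   -6.9   4.6 165.8]
 [ 90.   -6.8   4.5 165.8]]
-0.0013771018695608742 [-3.95117818e-05 -1.36490262e-03] [-0.00046969  0.16583283]
[ 0.51688209 -0.20042481]
guard False
0.011446702451161936 58.7956702709198 [ 0.5168198  -0.20044347  0.12714254] [-1.08012725  0.79222227  3.19855596] 6.2667
```

Run:
```python
from h import *
p0=get_obs()["tool_pos"]
r=movel([*p0[:2],.27],max_speed=.12); s=get_obs(); print(s["finger_gap"],s["finger_force"],s["tool_pos"],s["ft_force"],s["torque"],s["t"])
YC=np.radians(-13.98)
ox=np.array([np.cos(YC),np.sin(YC)])
h=np.array([.61853,.18405]); g=h+.006*ox
move_to([*g,.25],quat(YC,1))
sleep(.3)
p,d,W,o=wcloud(); cv2.imwrite("pics/w3.png",p[...,::-1]); np.savez("w3.npz",p=p,d=d,W=W)
bl,t=lidtop(W,YC,g,.275,.31); print(bl*1e3,o["tool_pos"],o["ft_force"],o["torque"],o["t"]); print((t*1e3).round(1))
for n in("top","side"):
    p,d=grab_frame(n); cv2.imwrite(f"pics/{n}3.png",p[...,::-1]); np.save(n+"3_d.npy",d)
a=cv2.imread("pics/w3.png"); b=cv2.imread("pics/side3.png")[60:280,200:420]
cv2.imwrite("pics/c3.png",np.hstack([cv2.resize(a,(480,360)),cv2.resize(b,(320,360))]))
```

```text
0.011315254585834553 58.33170533180237 [ 0.51656516 -0.20029102  0.26921013] [-0.46900997 -0.67218836 -3.31784253] [-0.02364305 -0.0117183  -0.03843934] 7.6083
[-27.47703254  96.72502056] [0.6245106  0.18183714 0.25015332] [ 0.55215452  0.51049944 -3.37866175] [ 0.01365406 -0.01975985 -0.06935081] 9.3833
[[-30.   -5.5   6.  288.7]
 [-20.   -5.3   6.  288.8]
 [-10.  -29.4  29.5 289.7]
 [ -0.  -29.3  29.3 296.8]
 [ 10.  -28.7  28.7 298.2]
 [ 20.   -5.2   6.1 288.8]
 [ 30.   -5.2   6.2 288.8]
 [ 40.   -5.1   6.2 288.8]
 [ 50.   -5.1   9.1 288.6]
 [ 60.   -5.    9.1 288.6]
 [ 70.   -5.    9.1 288.7]
 [ 80.   -5.    6.3 288.8]
 [ 90.   -5.    6.3 288.8]]
```

View pics/c3.png

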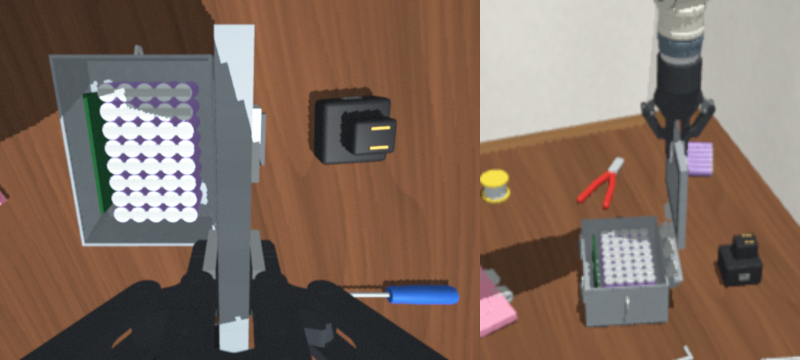

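The left half (wrist) shows the lid edge-on above the hinge shelf, at (235,190) in the picture. In the right half (side view) it hangs plumb in the grip, with its seal over the case. I'll check how upright it is with a plane fit before lowering.

Run:
```python
from h import *
YC=np.radians(-13.98); ox=np.array([np.cos(YC),np.sin(YC)]); oy=np.array([-ox[1],ox[0]])
g=np.array([.61853,.18405])
for n in("side","top"):
    W=cloud(n,np.load(n+"3_d.npy")); D=W[...,:2]-g; a,b,z=D@ox,D@oy,W[...,2]
    m=(abs(a)<.025)&(abs(b)<.085)&(z>.16)&(z<.24); print(n,m.sum())
    if m.sum()>200:
        A=np.c_[b[m],z[m]-.2,np.ones(m.sum())]; y=a[m]
        for _ in range(4):
            c=np.linalg.lstsq(A,y,rcond=None)[0]; r=abs(y-A@c); A,y=A[r<2.5*np.median(r)+1e-4],y[r<2.5*np.median(r)+1e-4]
        print(" face a=",c[2]*1e3,"slope b,z deg",np.degrees(c[:2]),len(y))
    m=(abs(a)<.03)&(abs(b)<.12)&(z>.12)&(z<.3); print(" b range",np.percentile(b[m],[1,99])*1e3,"zmin",np.percentile(z[m],1))
    k=(abs(a)<.03)&(abs(b)<.07)&(z>.12)&(z<.146); print(" knuckle b", [ (np.percentile(b[k&(np.sign(b)==s)],[3,97])*1e3).round(1).tolist() for s in(1,-1) if (k&(np.sign(b)==s)).sum()>5])
```

```text
side 217
 face a= 0.9952747849496638 slope b,z deg [0.11326504 0.04261832] 176
 b range [-102.57270822   91.92882207] zmin 0.1324427396544825
 knuckle b [[12.1, 42.0], [-45.9, -18.3]]
top 385
 face a= -0.03708075808022847 slope b,z deg [0.18181846 0.13573718] 328
 b range [-100.14501761   27.21108529] zmin 0.13591004809554455
 knuckle b [[13.3, 33.1], [-42.9, -17.8]]
```

Run:
```python
from h import *
YC=np.radians(-13.98); ox=np.array([np.cos(YC),np.sin(YC)]); oy=np.array([-ox[1],ox[0]])
g=np.array([.61853,.18405])+.0055*ox+.0003*oy
movel([*g,.225])
r=movel([*g,.205],max_speed=.06,guard=8); print(r,get_obs()["tool_pos"])
if not r:
    r=movel([*g,.189],max_speed=.02,guard=8)
sleep(.2); s=get_obs(); print(r,s["tool_pos"],s["ft_force"],s["torque"],s["finger_gap"],s["t"])
```

```text
False [0.6238333  0.18295745 0.20477288]
True [0.6239898  0.18299568 0.19317323] [ 0.06338641 -0.041121    5.4583239 ] [-0.04740068  0.13354386  0.0115904 ] 0.010972419124316653 11.1333
```

It seated at TCP z 0.1932, against a predicted 0.1933. Next I'll find the end play by touching both ways, then centre the lid.

Run:
```python
from h import *
YC=np.radians(-13.98); ox=np.array([np.cos(YC),np.sin(YC)]); oy=np.array([-ox[1],ox[0]])
g=np.array([.61853,.18405])+.0055*ox+.0003*oy
z=.1938; movel([*g,z],max_speed=.02); e={}
for s in(1,-1):
    r=movel([*(g+s*.005*oy),z],max_speed=.012,guard=5); o=get_obs()
    e[s]=(o["tool_pos"][:2]-g)@oy; print(s,r,e[s]*1e3,o["ft_force"][:2]@oy,o["ft_force"])
    movel([*g,z],max_speed=.02)
c=(e[1]+e[-1])/2; print("c",c*1e3,"play",(e[1]-e[-1])*1e3)
if abs(c)<.003: movel([*(g+c*oy),z],max_speed=.02)
sleep(.3); o=get_obs(); print(o["tool_pos"],o["ft_force"],o["torque"],o["t"])
for n in("top","side"):
    p,d=grab_frame(n); cv2.imwrite(f"pics/{n}4.png",p[...,::-1]); np.save(n+"4_d.npy",d)
p,d,W,o=wcloud(); cv2.imwrite("pics/w4.png",p[...,::-1]); np.savez("w4.npz",p=p,d=d,W=W)
A=cv2.resize(cv2.imread("pics/top4.png")[170:260,160:280],(480,360),interpolation=2); B=cv2.resize(cv2.imread("pics/side4.png")[170:260,260:340],(320,360),interpolation=2)
cv2.imwrite("pics/c4.png",np.hstack([A,B]))
```

```text
1 True 2.9515867598066072 -3.302042534748765 [ 0.07564138 -3.42166556  6.48651735]
-1 True -3.146528751087446 4.919682947511464 [1.7477444  4.63473769 4.97615836]
c -0.09747099564041939 play 6.098115510894054
[0.62388973 0.18288655 0.1937731 ] [ 0.16233935  0.2748766  -3.25239078] [-0.02523228 -0.06773775  0.01737808] 13.3833
```

View pics/c4.png

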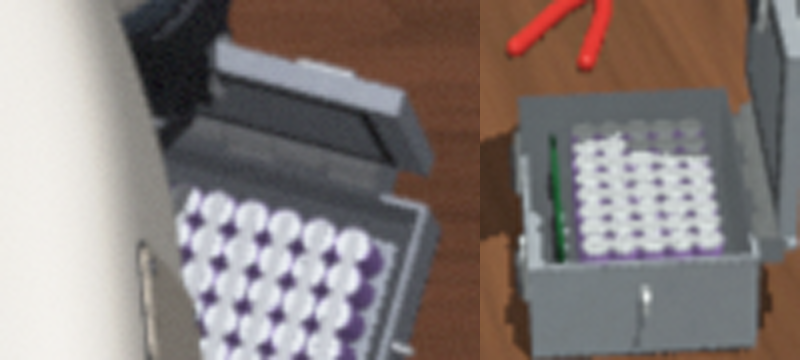

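View pics/w4.png

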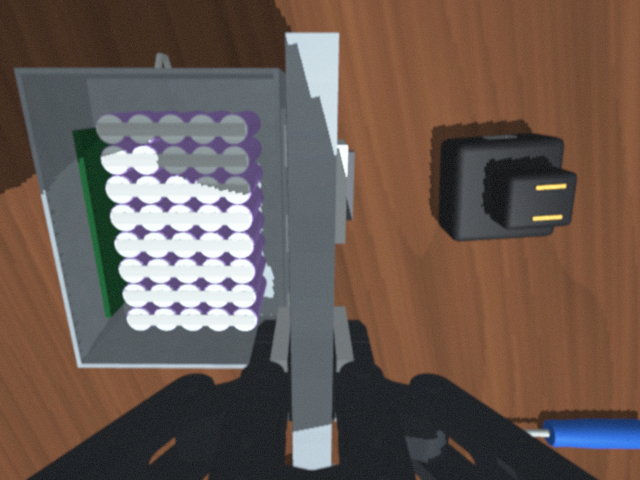

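The end play is about 6.1 mm with compliance, and centred. The top crop shows the lid standing at the back with the knuckle row below it, around (300,155). The wrist view shows the lid edge-on at x≈312, with the case rim on the left. What remains is the fore-and-aft offset, which I'll get by comparing the front surfaces of the lid and case knuckles in the same views.

Run:
```python
from h import *
YC=np.radians(-13.98); ox=np.array([np.cos(YC),np.sin(YC)]); oy=np.array([-ox[1],ox[0]])
segs={"cR":-56,"lR":-28,"c0":0,"lL":28,"cL":56}
for n,h in(("top",[.6165,.1825]),("side",[.6175,.1806])):
    W0=cloud(n,np.load(n+"_d.npy")); W=cloud(n,np.load(n+"4_d.npy"))
    for tag,w in(("before",W0),("now",W)):
        D=w[...,:2]-np.array(h); a,b,z=(D@ox)*1e3,(D@oy)*1e3,w[...,2]*1e3
        print(n,tag)
        for k,c in segs.items():
            m=(abs(b-c)<9)&(a>-13)&(a<-1)&(z>75)&(z<91)
            if m.sum()<4: print("  ",k,m.sum()); continue
            a0=a[m]+np.sqrt(np.maximum(81-(z[m]-80)**2,0)); print("  ",k,m.sum(),"a0",np.median(a0).round(2),"sd",a0.std().round(2),"a",a[m].mean().round(1),"z",z[m].mean().round(1))
# wrist: same pipeline lid top centre; panel edges
W=np.load("w4.npz")["W"]; g=np.array([.61853,.18405])+.0055*ox
bl,t=lidtop(W,YC,g,.226,.24,.012); t=t[t[:,0]>.015]; print(bl*1e3,((t[:,1]+t[:,2])/2*1e3).round(2),(t[:,3]*1e3).round(1))
```

```text
top before
   cR 39 a0 -0.22 sd 2.13 a -5.6 z 85.2
   lR 3
   c0 37 a0 0.82 sd 2.58 a -5.6 z 84.4
   lL 3
   cL 39 a0 0.39 sd 2.43 a -6.0 z 83.7
top now
   cR 39 a0 0.76 sd 2.05 a -5.7 z 83.8
   lR 36 a0 -1.23 sd 2.42 a -6.0 z 87.1
   c0 34 a0 0.32 sd 2.18 a -5.3 z 85.4
   lL 24 a0 -0.24 sd 2.73 a -5.8 z 87.0
   cL 0
side before
   cR 20 a0 -0.29 sd 3.01 a -5.8 z 83.3
   lR 2
   c0 20 a0 0.99 sd 2.48 a -6.0 z 82.1
   lL 1
   cL 16 a0 1.39 sd 2.73 a -4.5 z 83.4
side now
   cR 20 a0 0.05 sd 3.39 a -5.5 z 84.5
   lR 13 a0 -2.34 sd 2.54 a -6.5 z 86.8
   c0 13 a0 -1.57 sd 2.18 a -6.3 z 84.7
   lL 14 a0 -0.6 sd 2.01 a -6.9 z 84.5
   cL 15 a0 -0.62 sd 1.94 a -5.8 z 85.1
[-26.91208219  97.89655186] [0.46 0.44 0.51 1.87 1.91 1.89 0.45 0.46] [232.4 232.4 232.4 232.2 232.1 232.1 232.3 232.2]
```

Wrist-referenced, the error is about 0 mm. The fixed views suggest it's within about 1 mm but are noisy, so I'll lower the lid onto the shelf and average several frames.

```bash
cat > fa.py <<'E'
from h import *
YC=np.radians(-13.98); ox=np.array([np.cos(YC),np.sin(YC)]); oy=np.array([-ox[1],ox[0]])
from scipy.optimize import least_squares
def measure(N=15):
    for n,h in(("top",[.6165,.1825]),("side",[.6175,.1806])):
        Q=[]
        for _ in range(N):
            D=cloud(n,grab_frame(n)[1]); E=D[...,:2]-np.array(h)
            q=np.stack([E@ox,E@oy,D[...,2]],-1).reshape(-1,3)*1e3
            Q.append(q[(abs(q[:,1])<75)&(abs(q[:,0])<20)&(q[:,2]>65)&(q[:,2]<100)])
        Q=np.vstack(Q)
        for k,c in {"cR":-56,"lR":-28,"c0":0,"lL":28,"cL":56}.items():
            m=(abs(Q[:,1]-c)<8)&(Q[:,0]<-2.5)&(Q[:,0]>-12)&(Q[:,2]>77)&(Q[:,2]<88); P=Q[m]
            if len(P)<30: print(n,k,len(P)); continue
            f=least_squares(lambda x:np.hypot(P[:,0]-x[0],P[:,2]-x[1])-9,[0,80],loss="soft_l1")
            f1=least_squares(lambda x:np.hypot(P[:,0]-x[0],P[:,2]-80.5)-9,[0],loss="soft_l1")
            print(n,k,len(P),"axis a,z",f.x.round(2),"a|z=80.5",f1.x.round(2))
E
python3 - <<'E'
from fa import *
o=get_obs(); p=o["tool_pos"]; g=np.array([.61853,.18405])+.0055*ox+.0002*oy
r=movel([*g,.1928],max_speed=.01,guard=5); sleep(.2); o=get_obs(); print(r,o["tool_pos"],o["ft_force"],o["torque"],o["t"])
measure(); print(get_obs()["t"])
E
```

```text
False [0.6240463  0.18287031 0.19321021] [-1.18800603 -0.47929611  2.722696  ] [-0.11178604  0.12476242  0.04408287] 13.9833
top cR 281 axis a,z [ 0.73 79.32] a|z=80.5 [1.39]
top lR 259 axis a,z [ 0.37 80.03] a|z=80.5 [0.6]
top c0 284 axis a,z [ 1.08 79.66] a|z=80.5 [1.52]
top lL 237 axis a,z [ 0.18 79.91] a|z=80.5 [0.49]
top cL 0
side cR 131 axis a,z [ 0.56 79.25] a|z=80.5 [1.12]
side lR 106 axis a,z [ 0.18 79.91] a|z=80.5 [0.46]
side c0 109 axis a,z [ 0.29 79.17] a|z=80.5 [0.92]
side lL 90 axis a,z [ 0.11 80.07] a|z=80.5 [0.35]
side cL 94 axis a,z [-5.000e-02  7.897e+01] a|z=80.5 [0.85]
15.4833
```

Knuckle axes agree: the lid sits about 0.4 mm forward, and the heights match within noise. I'll nudge it back 0.4 mm, seat it and hand in.

Run:
```python
from fa import *
g=np.array([.61853,.18405])+.0059*ox+.0002*oy
movel([*get_obs()["tool_pos"][:2],.1938],max_speed=.02); movel([*g,.1938],max_speed=.01)
movel([*g,.1929],max_speed=.01,guard=5); sleep(.4); o=get_obs()
print(o["tool_pos"],((o["tool_pos"][:2]-g)@ox)*1e3,((o["tool_pos"][:2]-g)@oy)*1e3,o["ft_force"],o["torque"],o["finger_gap"],o["finger_force"],np.abs(o["qvel"]).max())
measure(12); print(get_obs()["t"])
```

```text
[0.62434216 0.18278228 0.19319575] 0.04626557301372553 -0.026048567398588865 [-2.29545687 -2.41033124  4.2469024 ] [-0.18579826  0.5723852   0.00894429] 0.010772068810513997 59.631450176239014 0.0011839035900093416
top cR 217 axis a,z [ 0.94 79.5 ] a|z=80.5 [1.52]
top lR 227 axis a,z [ 0.24 79.48] a|z=80.5 [0.79]
top c0 216 axis a,z [ 1.08 79.85] a|z=80.5 [1.43]
top lL 189 axis a,z [ 0.19 79.38] a|z=80.5 [0.79]
top cL 0
side cR 99 axis a,z [ 0.5  79.65] a|z=80.5 [0.86]
side lR 91 axis a,z [-0.41 79.43] a|z=80.5 [0.25]
side c0 97 axis a,z [ 0.18 79.23] a|z=80.5 [0.83]
side lL 65 axis a,z [ 0.7  80.58] a|z=80.5 [0.66]
side cL 70 axis a,z [-0.31 78.7 ] a|z=80.5 [0.99]
17.8333
```

Run:
```python
from fa import *
g=np.array([.61853,.18405])+.0062*ox+.0002*oy
movel([*get_obs()["tool_pos"][:2],.1952],max_speed=.02); movel([*g,.1952],max_speed=.01); sleep(.3)
o=get_obs(); print(o["ft_force"],o["torque"])
r=movel([*g,.1932],max_speed=.01,guard=5); sleep(.5); o=get_obs()
print(r,o["tool_pos"],((o["tool_pos"][:2]-g)@ox)*1e3,((o["tool_pos"][:2]-g)@oy)*1e3,o["ft_force"],o["torque"],o["finger_gap"],o["finger_force"],np.abs(o["qvel"]).max())
measure(12); print(get_obs()["t"])
```

```text
[ 0.21891828 -0.06653344 -3.58631435] [ 0.00791596 -0.0310794  -0.02469776]
True [0.62468717 0.18254831 0.19316437] 0.13758063770369758 -0.16973766135113594 [-0.3138724  -0.88365869  6.74513618] [-0.02234286  0.09518707  0.00824373] 0.01138196476560689 59.831836223602295 0.0012935643695011377
top cR 226 axis a,z [ 1.06 79.8 ] a|z=80.5 [1.41]
top lR 221 axis a,z [ 0.87 79.93] a|z=80.5 [1.17]
top c0 211 axis a,z [ 1.02 79.87] a|z=80.5 [1.33]
top lL 185 axis a,z [ 0.98 80.14] a|z=80.5 [1.13]
top cL 0
side cR 102 axis a,z [ 0.91 80.19] a|z=80.5 [1.03]
side lR 77 axis a,z [ 0.89 80.92] a|z=80.5 [0.68]
side c0 80 axis a,z [ 0.46 79.7 ] a|z=80.5 [0.79]
side lL 66 axis a,z [ 0.95 80.39] a|z=80.5 [1.01]
side cL 72 axis a,z [ 0.27 78.84] a|z=80.5 [1.19]
20.6333
```

The lid and case axes now coincide within about 0.2 mm, moments are low, and the lid rests on the shelf.

```bash
python3 -c "
from station import *
print(job_done())"
```

```text
the job is handed in; nothing more can be done
None
```

The lid is out of the rack and held upright at the back of the case, seal facing over it, both knuckles seated in their gaps and hole axes measured in line to about 0.2 mm fore and aft; I handed the job in still gripping it, at about 21 s.

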